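# Free the ball from the dog puzzle

## Task

The plastic ball has to come out of the wooden dog puzzle for washing: push it along the curved track, round the bend, to the wide gap in the cover at the track's other leg, and let it settle in the dip there. Then lift it out through the gap and put it in the larger of the two steel bowls, leaving the bowl standing upright.

Things in the scene. Friction and masses are not known exactly. Their poses are not given: they have to be found in the camera images.
- puzzle: Fixed wooden L-shaped puzzle, 271 x 266 mm, 62 high. z up, yaw within 0.25 rad. Track centre line (mm, own frame, origin at underside): closed leg x=-95 from y=-130 (end wall) to 0; quarter circle, radius 90 about (-5,0), ending at (-5,90); exit leg y=90 on to x=130 (end wall). Channel 60 wide, floor 12 up; its cover (57.5 to 62 up) leaves a 46 slot that holds the ball in but lets shut fingers in.
- puzzle_exit (a point): Middle of the exit gap, on the track's centre line at floor level (puzzle x=50, y=90, z=12 mm). From x=2 to 98 mm the cover is cut back to the full 60 mm channel. A 27 mm long dip across the floor here lets the ball sink 3.5 mm and stay (centre then 24.5 mm above this point). Fingers can straddle the ball along the track (puzzle x); there is no room for them across it.
- ball_center (a point): Centre of the dark, smooth, hard plastic ball in the track, 56 mm in diameter, about 90 g. Starts at rest in the closed leg (puzzle x=-95, y from -60 to 0 mm), its centre 40 mm and its top 68 mm above the desk. It rolls with resistance: pushed slower than 0.1 m/s it stops within about 10 mm when the push ends. The axes turn with the ball.
- bowl: The larger steel bowl, loose on the desk, 170 mm across the rim, 50 mm high, curved inside, inner floor 5 mm above its underside, about 450 g. Origin at the centre of its underside, z up. The other steel bowl, 110 mm across, is not meant.
Not all that is in view belongs to the job. Of the things shaped like the part that bears ball_center, the black one is meant.

How it is judged:
On the way, in this order (a step that is already met when the one before it is completed fails the run):
1. the ball lies at the exit gap, still down in the track, within 20 mm of the gap's middle (horizontal distance between ball_center and puzzle_exit below 0.02 m and height (world z) of ball_center below 0.046 m), for 0.2 s.
2. the ball has been lifted clear above the puzzle, its centre more than 100 mm above the desk (height (world z) of ball_center above 0.1 m), for 0.1 s.
At the end, for the whole second after the job is handed in: The ball lies in the larger steel bowl (its centre within 50 mm of the bowl's axis and 20 to 55 mm above its underside), and the bowl stands on the desk, upright within 10 degrees and at rest (horizontal distance between ball_center and bowl below 0.05 m and z of ball_center in the frame of bowl between 0.02 and 0.055 m and angle between bowl's own z axis and vertical below 0.17 rad and height (world z) of bowl below 0.015 m and linear speed of bowl below 0.05 m/s); the robot touches nothing.
It also fails if it takes over 64 s, if anything falls off the work surface, if the arm or the gripper's body presses on something with over 40 N, if the wrist force passes 120 N, or if a joint passes its speed limit or range.

## Robot

A 6-joint arm with a two-finger parallel gripper is mounted at the origin on the work surface. World frame = base frame: x ahead of the robot, y to its left, z up, the work surface at z = 0. Lengths are in m, angles in rad, forces in N, time in s.
With the tool pointing down it reaches from about 0.4 to 0.825 m from the base axis. Payload 7 kg.
Tool frame: the origin (TCP) lies on the centre line of the jaws, within the pads' length; the fingertips stand tip_reach ahead of it and the grasp point (between the pads) is the TCP (tip_reach is the distance from the TCP to the fingertips, in m); z points along the fingers, y is the line along which they close (so a half turn about z gives the same grasp; the last joint's range is limited). The gripper opens to 88 mm and grips with 3 to 60 N. Pads are 19 mm wide; open, the fingers measure 130 mm over their backs; the gripper's body (78 mm by 193 mm) begins 47 mm behind the grasp point.
Start: joints at [1.605, 0.359, 0.012, 0, -1.224, -0.288], TCP at [0.169, 0.653, 0.246] pointing down, gripper open.
Joint ranges: [-3.07, 3.07], [-1.43, 2.12], [-1.02, 1.25], [-3.03, 1.67], [-3.05, -0], [-3.03, 3.03]. Speed limits (rad/s): [2.39, 2.39, 3.01, 3.14, 3.14, 3.14].

## Interface

Orientations are given as [roll, pitch, yaw] about the fixed x, y, z axes, in that order (R = Rz(yaw) Ry(pitch) Rx(roll)).
In Python, from station import get_state, grab_frame, calibration, job_done, find_in, mark_of, tip_reach gives the robot as it stands.
- The arm moves only by the shell command python3 -m handwheel 'ROWS' [OPENING] [FORCE]. ROWS is JSON, a list of rows, each an object with "delta_pos": the shift along the world's x, y, z in units of 30 mm (1.0 is 30 mm), a list of three; "dr": the turn, a rotation vector about the world's x, y, z in degrees, a list of three. In form: [{"delta_pos": [tx, ty, tz], "dr": [rx, ry, rz]}, ...]. A call has 1 to 10 rows; each row shifts and turns the commanded pose from where the row before left it; what a row does not reach is not made up. A row lasts 1/10 s, in which the tool goes at most 50 mm and 8.59 degrees, less where a joint would pass 70% of its speed; a pose out of reach is approached as far as the arm can. A call is refused whole if a number of a shift passes 1 or a number of a turn 8.59, either way. A call with a gripper value outside its range is refused whole. OPENING is the closure, from -1 (fully open) to 1 (shut), set as the call begins (- or left out, the last holds). The fingers move at their own pace and stop on an object; FORCE is the grip in N (left out, the last holds). Time passes only in rows, so rows that do not move let the fingers close. It gives the time, the measured TCP pose, the force, the opening and the grip force at its end, in the units of the state.
- get_state(): the state, without advancing time (a new reading comes with each control period).
- grab_frame(name): name is "side" or "top" or "wrist"; returns the picture (480x640x3 uint8, red, green, blue); there is no depth.
- calibration(name): a dict with "fx", "fy", "cx", "cy" (pixels), "extrinsics" (4x4, takes a point from world to camera coordinates). Camera axes: x right, y down, z forward; pixel columns grow to the right and rows downward; lengths in m; the calibration is good to about 2 mm. A picture is of the moment at which its call begins: read the wrist's pose just before it. calibration takes no time and is no camera call; for the wrist camera it gives the pose at the moment of the call.
- job_done(): hands the job in; it is judged then, once.
Trained networks look in the newest picture that a camera, given by its name, has taken for a name from the list of things; names that differ only in an ending like _2 or _b are one class to them, and where a whole thing is asked for, a point or a joint stands for the part that bears it (a point fixed in the world has none). Each returns a list of dicts, best first, with "conf" (0 to 1); they miss things now and then, are a little off and sometimes report something else, mostly with a low value. They report only what shows in the picture. A call takes as long as a camera call. They do not tell look-alikes from the thing itself.
- find_in(camera, query): "location" ([column, row] in pixels, amid what is visible of it).
- mark_of(camera, query): "location" ([column, row] in pixels: a listed point, or the origin of a listed thing).
The state is a dict: "t": time; "q": joint angles; "qd": joint speeds; "joint_efforts": joint torques, N m; "eef_pos": TCP position; "ee_rot": TCP orientation; "force": force on the tool from outside, world axes, zero at the start; "moment": the same for the moment, N m; "width": finger opening in m; "gripper_force": force on a finger pad.
Only numpy, scipy, OpenCV 4.12 (cv2) and the standard library are available. Lean on these libraries where they do the work, as an engineer would, in place of code of your own. Each camera call takes 0.05 s, during which the arm holds its last target. There are 200 camera calls.

## Working session

There is one attempt and no reset: what is moved stays moved. The work goes in short steps, Python scripts to look and compute and a shell command to move; the robot and the scene stay as the last step left them, time stands still between calls to the robot, and variables do not carry over. Pictures are saved under pics/ and viewed, at most 10 in all, crops included, and the job is handed in when it is done.

```bash
mkdir -p pics; ls
cat > h.py <<'E'
import numpy as np,cv2
from station import *
def ray(cam,px,z,K=None):
    K=K or calibration(cam);E=np.array(K["extrinsics"]);R,t=E[:3,:3],E[:3,3]
    d=R.T@np.array([(px[0]-K["cx"])/K["fx"],(px[1]-K["cy"])/K["fy"],1]);c=-R.T@t
    return (c+d*(z-c[2])/d[2]).round(4)
def proj(cam,p,K=None):
    K=K or calibration(cam);E=np.array(K["extrinsics"]);q=E[:3,:3]@np.array(p)+E[:3,3]
    return np.array([K["fx"]*q[0]/q[2]+K["cx"],K["fy"]*q[1]/q[2]+K["cy"]])
def save(im,name): cv2.imwrite("pics/"+name,im[:,:,::-1])
E
python3 - <<'E'
from h import *
s=get_state();print(s["t"],s["eef_pos"],s["ee_rot"],s["width"],tip_reach if not callable(tip_reach) else tip_reach())
Z={"puzzle":0,"puzzle_exit":.012,"ball_center":.04,"bowl":0}
for c in ["top","side"]:
    im=grab_frame(c);save(im,c+"0.png")
    for q in Z:
        for f in (mark_of,find_in):
            for r in f(c,q)[:4]: print(c,q,f.__name__,r["location"],round(r["conf"],2),ray(c,r["location"],Z[q]))
E
```

```text
pics
0.0 [0.16938636 0.65290389 0.2445987 ] [ 3.13986766e+00 -1.77002672e-04 -2.53892847e-01] 0.08769012605213795 0.019
top puzzle call [402.2, 192.7] 0.8 [ 0.5685 -0.212   0.    ]
top puzzle call [369.2, 220.4] 0.8 [ 0.5125 -0.1462  0.    ]
top puzzle_exit call [352.2, 174.4] 0.65 [ 0.6021 -0.111   0.012 ]
top puzzle_exit call [423.6, 238.4] 0.74 [ 0.477  -0.2522  0.012 ]
top puzzle_exit call [373.4, 220.8] 0.69 [ 0.5108 -0.1531  0.012 ]
top ball_center call [440.6, 177.6] 0.94 [ 0.5933 -0.2799  0.04  ]
top ball_center call [426.9, 238.1] 0.92 [ 0.476 -0.253  0.04 ]
top ball_center call [483.7, 152.8] 0.85 [ 0.6428 -0.3642  0.04  ]
top ball_center call [437.8, 295.9] 0.79 [ 0.3655 -0.2736  0.04  ]
top ball_center call [484.6, 152.5] 0.71 [ 0.6434 -0.3659  0.04  ]
top ball_center call [436.4, 295.9] 0.64 [ 0.3655 -0.2709  0.04  ]
top ball_center call [440.8, 177.3] 0.62 [ 0.5939 -0.2802  0.04  ]
top ball_center call [389.4, 314.7] 0.61 [ 0.3293 -0.1808  0.04  ]
top bowl call [190.0, 194.3] 0.85 [0.5607 0.2083 0.    ]
top bowl call [185.3, 192.6] 0.64 [0.564  0.2176 0.    ]
side puzzle call [416.3, 281.4] 0.72 [ 0.5753 -0.2053  0.    ]
side puzzle call [395.9, 279.9] 0.59 [ 0.5491 -0.1785  0.    ]
side puzzle_exit call [396.7, 246.8] 0.92 [ 0.61   -0.1181  0.012 ]
side ball_center call [394.6, 300.8] 0.92 [ 0.4745 -0.2468  0.04  ]
side ball_center call [515.8, 299.3] 0.87 [ 0.6344 -0.372   0.04  ]
side ball_center call [354.7, 347.0] 0.74 [ 0.3537 -0.2825  0.04  ]
side ball_center call [457.2, 283.1] 0.72 [ 0.5904 -0.2831  0.04  ]
side ball_center call [395.6, 294.3] 0.73 [ 0.4873 -0.2363  0.04  ]
side ball_center call [358.3, 345.0] 0.73 [ 0.3608 -0.2829  0.04  ]
side ball_center call [514.0, 301.6] 0.71 [ 0.6273 -0.3735  0.04  ]
side ball_center call [305.1, 322.9] 0.56 [ 0.326  -0.1933  0.04  ]
side bowl call [276.7, 193.4] 0.89 [0.552  0.2085 0.    ]
side bowl call [277.9, 176.0] 0.61 [0.5994 0.2704 0.    ]
```

View pics/top0.png

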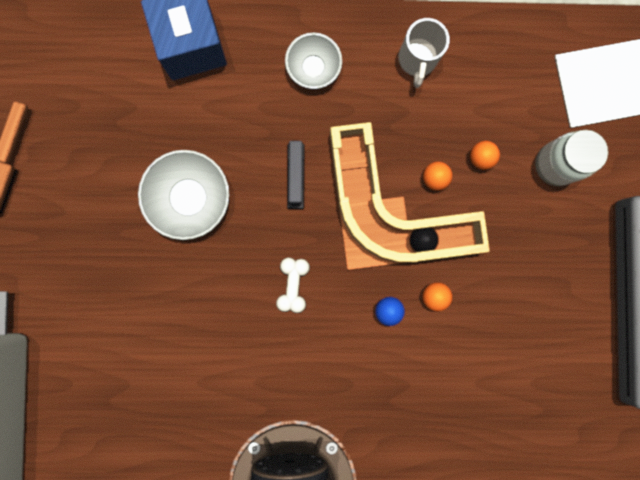

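The top view shows the puzzle with a black ball in its closed leg at (424,239). Loose orange balls lie at (438,176), (485,155) and (437,297), and a blue one at (390,311). The larger bowl is at (185,195) and the small one at (314,61). The black ball in the track fits the description. I'll fit the puzzle pose next and check it in an enlarged crop.

```bash
cat >> h.py <<'E'
def track(s):  # arc length mm from y=-130 -> x,y,tangent angle
    L=np.pi*45
    if s<130: return -95,-130+s,np.pi/2
    if s<130+L:
        a=np.pi-(s-130)/90; return -5+90*np.cos(a),90*np.sin(a),a-np.pi/2
    return -5+s-130-L,90,0.
def tp(s,off=0):
    x,y,a=track(s); return np.array([x-off*np.sin(a),y+off*np.cos(a)])/1000
def p2w(P,p,z):
    c,s=np.cos(P[2]),np.sin(P[2]); return np.array([P[0]+c*p[0]-s*p[1],P[1]+s*p[0]+c*p[1],z])
E
cat > fit.py <<'E'
from h import *
from scipy.optimize import minimize
data=[]
for c in ["top","side"]:
    im=cv2.imread(f"pics/{c}0.png");h=cv2.cvtColor(im,cv2.COLOR_BGR2HSV)
    m=cv2.inRange(h,(14,60,130),(32,200,255)).astype(np.float32)/255
    data.append((c,calibration(c),cv2.GaussianBlur(m,(0,0),1.2)));print(c,m.sum())
pts=[]
for s in np.arange(3,400,6):
    gap=279<s<363 or 267<s<375
    for o in ([33,36] if gap else [27,31,35]):
        pts+=[(tp(s,o),1),(tp(s,-o),1)]
    for o in (8,16,44,50): pts+=[(tp(s,o),-1),(tp(s,-o),-1)]
def cost(P,cams=(0,1)):
    v=0
    for i in cams:
        c,K,m=data[i]
        u=np.array([proj(c,p2w(P,p,.062),K) for p,_ in pts],np.float32)
        w=np.array([q for _,q in pts])
        v-=(cv2.remap(m,u[:,0].copy(),u[:,1].copy(),cv2.INTER_LINEAR)[:,0]*w).sum()
    return v
for cams in [(0,),(1,),(0,1)]:
    r=min((minimize(cost,[.567,-.209,y],args=(cams,),method="Nelder-Mead",options=dict(initial_simplex=[[.567,-.209,y],[.577,-.209,y],[.567,-.199,y],[.567,-.209,y+.06]])) for y in (.05,.1,.16)),key=lambda r:r.fun)
    print(cams,r.x.round(4),r.fun)
P=r.x;np.save("P.npy",P)
im=cv2.imread("pics/top0.png");K=data[0][1];a=cv2.resize(im[110:290,310:520],None,fx=3.7,fy=3.3)
for s in range(0,406,5):
    for o,col in ((0,(255,0,0)),(23,(0,255,0)),(-23,(0,255,0))):
        u=proj("top",p2w(P,tp(s,o),.062),K);cv2.circle(a,(int((u[0]-310)*3.7),int((u[1]-110)*3.3)),2,col,-1)
cv2.imwrite("pics/fit.png",a)
for c,u,z in (("top",(424.5,239),.04),("side",(394.8,299),.04)):
    w=ray(c,u,z)-np.array([P[0],P[1],0]);print(c,"ball in puzzle",np.cos(P[2])*w[0]+np.sin(P[2])*w[1],-np.sin(P[2])*w[0]+np.cos(P[2])*w[1])
E
python3 fit.py
```

```text
top 6685.0
side 8543.0
(0,) [ 0.5651 -0.2105  0.1308] -320.9795432479791
(1,) [ 0.5539 -0.2369  0.1743] -25.096283758285814
(0, 1) [ 0.5636 -0.2123  0.1386] -193.43272773478026
top ball in puzzle -0.09348238432638867 -0.023298538041957247
side ball in puzzle -0.08921005984433547 -0.019451819502728177
```

View pics/fit.png

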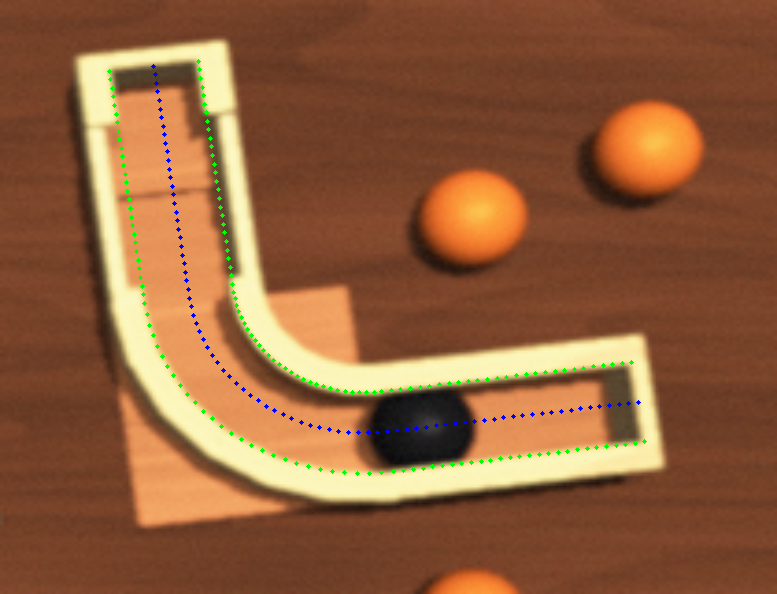

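The crop confirms it: the black ball is in the closed leg at crop (422,427), and the gap with its dip line is on the upper-left leg. The top-only fit matches better, so I'll use that and go above the insertion point.

Run:
```python
from h import *
P=np.array([.5651,-.2105,.1308]);np.save("P.npy",P)
s=get_state();e=np.array(s["eef_pos"])
w=ray("top",(424.5,239),.04)
d=w[:2]-P[:2];print("ball",w,np.cos(P[2])*d[0]+np.sin(P[2])*d[1],-np.sin(P[2])*d[0]+np.cos(P[2])*d[1])
t=p2w(P,tp(47),.14);print(t,(t-e)/.03,np.degrees(P[2]-s["ee_rot"][2]))
```

```text
ball [ 0.4742 -0.2483  0.04  ] -0.0950536741537152 -0.02562126128588017
[ 0.48173697 -0.3051816   0.14      ] [ 10.40815792 -31.95093442  -3.51940404] 22.034850006902257
```

```bash
r='{"delta_pos":[1,-1,0],"dr":[0,0,0]}'; python3 -m handwheel '[{"delta_pos":[1,-1,0],"dr":[0,0,2.2]},{"delta_pos":[1,-1,0],"dr":[0,0,2.2]},{"delta_pos":[1,-1,0],"dr":[0,0,2.2]},{"delta_pos":[1,-1,0],"dr":[0,0,2.2]},{"delta_pos":[1,-1,0],"dr":[0,0,2.2]},{"delta_pos":[1,-1,0],"dr":[0,0,2.2]},{"delta_pos":[1,-1,0],"dr":[0,0,2.2]},{"delta_pos":[1,-1,0],"dr":[0,0,2.2]},{"delta_pos":[1,-1,0],"dr":[0,0,2.2]},{"delta_pos":[1,-1,0],"dr":[0,0,2.2]}]' 1 10
python3 -m handwheel '[{"delta_pos":[0.4,-1,0],"dr":[0,0,0]},{"delta_pos":[0,-1,0],"dr":[0,0,0]},{"delta_pos":[0,-1,0],"dr":[0,0,0]},{"delta_pos":[0,-1,0],"dr":[0,0,0]},{"delta_pos":[0,-1,0],"dr":[0,0,0]},{"delta_pos":[0,-1,0],"dr":[0,0,0]},{"delta_pos":[0,-1,0],"dr":[0,0,0]},{"delta_pos":[0,-1,0],"dr":[0,0,0]},{"delta_pos":[0,-1,0],"dr":[0,0,0]},{"delta_pos":[0,-1,0],"dr":[0,0,0]}]'
python3 -m handwheel '[{"delta_pos":[0,-1,0],"dr":[0,0,0]},{"delta_pos":[0,-1,0],"dr":[0,0,0]},{"delta_pos":[0,-1,0],"dr":[0,0,0]},{"delta_pos":[0,-1,0],"dr":[0,0,0]},{"delta_pos":[0,-1,-0.4],"dr":[0,0,0]},{"delta_pos":[0,-1,-0.6],"dr":[0,0,0]},{"delta_pos":[0,-1,-0.6],"dr":[0,0,0]},{"delta_pos":[0,-1,-0.6],"dr":[0,0,0]},{"delta_pos":[0,-1,-0.6],"dr":[0,0,0]},{"delta_pos":[0,-1,-0.6],"dr":[0,0,0]}]'
python3 -m handwheel '[{"delta_pos":[0,-1,0],"dr":[0,0,0]},{"delta_pos":[0,-0.9,0],"dr":[0,0,0]},{"delta_pos":[0,0,0],"dr":[0,0,0]},{"delta_pos":[0,0,0],"dr":[0,0,0]}]'
python3 - <<'E'
from h import *
s=get_state();print(s["t"],s["eef_pos"],s["ee_rot"],s["width"],s["q"])
K=calibration("wrist");im=grab_frame("wrist")
P=np.load("P.npy")
for q,z in (("ball_center",.04),("puzzle_exit",.012),("puzzle",0)):
    for r in mark_of("wrist",q)[:3]: print(q,r,ray("wrist",r["location"],z,K))
for t in range(0,406,6):
    for o,col in ((0,(0,0,255)),(23,(0,255,0)),(-23,(0,255,0))):
        u=proj("wrist",p2w(P,tp(t,o),.062),K);cv2.circle(im,(int(u[0]),int(u[1])),2,col,-1)
save(im,"w1.png")
E
```

```text
t: 1.9
eef_pos: [0.4705, 0.352, 0.2459]
ee_rot: [-3.141, -0.0, 0.132]
force: [0.1, 1.2, 0.8]
width: 0.0131
gripper_force: 0.0
t: 2.9
eef_pos: [0.4814, 0.0522, 0.2459]
ee_rot: [-3.141, -0.001, 0.13]
force: [0.2, -0.1, -0.4]
width: 0.0005
gripper_force: 0.0
t: 3.9
eef_pos: [0.4815, -0.2479, 0.1431]
ee_rot: [3.141, -0.001, 0.13]
force: [0.4, -0.1, 0.3]
width: 0.0005
gripper_force: 0.0
t: 4.3
eef_pos: [0.4812, -0.3041, 0.1433]
ee_rot: [-3.141, 0.0, 0.129]
force: [-0.8, 0.4, -1.2]
width: 0.0001
gripper_force: 0.0
4.3 [ 0.4811925  -0.30414298  0.14331275] [-3.14135833e+00  3.69913442e-04  1.28547262e-01] 7.837515690050826e-05 [-2.20066427e-01  2.74810844e-01 -3.61414363e-01 -1.16665090e-04
 -9.34998829e-01  1.91947927e+00]
ball_center {'location': [298.4, 52.8], 'conf': 0.96} [ 0.5984 -0.2772  0.04  ]
ball_center {'location': [146.8, 396.6], 'conf': 0.7} [ 0.3463 -0.1896  0.04  ]
ball_center {'location': [232.5, 247.9], 'conf': 0.57} [ 0.473  -0.2466  0.04  ]
puzzle_exit {'location': [52.9, 18.8], 'conf': 0.66} [ 0.6033 -0.1155  0.012 ]
puzzle {'location': [204.5, 102.5], 'conf': 0.88} [ 0.5653 -0.2115  0.    ]
```

View pics/w1.png

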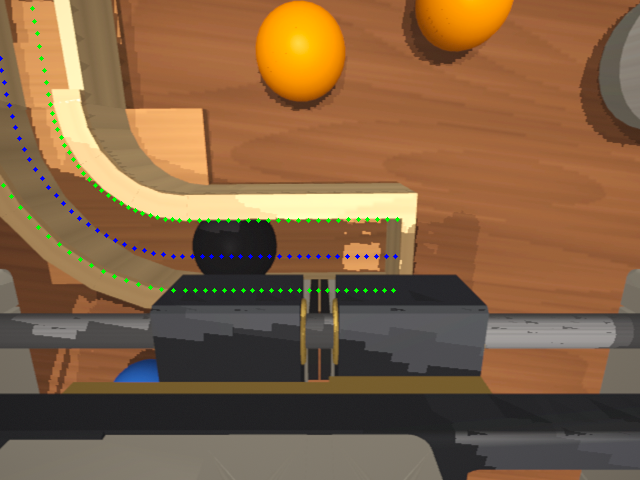

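The overlay sits on the slot edges, with the ball at (233,247), so the pose fit holds. Next come the descent and the push increments.

```bash
python3 -m handwheel '[{"delta_pos":[0,0,-0.6],"dr":[0,0,0]},{"delta_pos":[0,0,-0.6],"dr":[0,0,0]},{"delta_pos":[0,0,-0.6],"dr":[0,0,0]},{"delta_pos":[0,0,-0.6],"dr":[0,0,0]},{"delta_pos":[0,0,-0.5],"dr":[0,0,0]},{"delta_pos":[0,0,-0.35],"dr":[0,0,0]},{"delta_pos":[0,0,0],"dr":[0,0,0]}]'
python3 - <<'E'
from h import *
P=np.load("P.npy");e=np.array(get_state()["eef_pos"])
print("to s=130:",(p2w(P,tp(130),e[2])-e)/.03)
S=130+np.linspace(0,np.pi*45,21);W=np.array([p2w(P,tp(s),0) for s in S])
print((np.diff(W,axis=0)/.03)[:,:2].round(2).tolist())
E
```

```text
t: 5.2
eef_pos: [0.4809, -0.3029, 0.0449]
ee_rot: [-3.141, 0.002, 0.131]
force: [-0.3, 0.8, 0.1]
width: 0.0005
gripper_force: 0.0
to s=130: [-0.33147202  2.6667134   0.        ]
[[-0.02, 0.23], [-0.0, 0.24], [0.02, 0.24], [0.03, 0.23], [0.05, 0.23], [0.07, 0.22], [0.09, 0.22], [0.1, 0.21], [0.12, 0.2], [0.14, 0.19], [0.15, 0.18], [0.16, 0.17], [0.18, 0.16], [0.19, 0.14], [0.2, 0.13], [0.21, 0.11], [0.22, 0.09], [0.22, 0.08], [0.23, 0.06], [0.23, 0.04]]
```

```bash
python3 -m handwheel '[{"delta_pos":[-0.03,0.22,0],"dr":[0,0,0]},{"delta_pos":[-0.03,0.22,0],"dr":[0,0,0]},{"delta_pos":[-0.03,0.22,0],"dr":[0,0,0]},{"delta_pos":[-0.03,0.22,0],"dr":[0,0,0]},{"delta_pos":[-0.03,0.22,0],"dr":[0,0,0]},{"delta_pos":[-0.03,0.22,0],"dr":[0,0,0]},{"delta_pos":[-0.03,0.22,0],"dr":[0,0,0]},{"delta_pos":[-0.03,0.22,0],"dr":[0,0,0]},{"delta_pos":[-0.03,0.22,0],"dr":[0,0,0]},{"delta_pos":[-0.03,0.23,0],"dr":[0,0,0]}]'
python3 -m handwheel '[{"delta_pos":[-0.03,0.23,0],"dr":[0,0,0]},{"delta_pos":[-0.01,0.23,0],"dr":[0,0,-2]},{"delta_pos":[-0.02,0.23,0],"dr":[0,0,-2.5]},{"delta_pos":[0,0.24,0],"dr":[0,0,-4.5]},{"delta_pos":[0.02,0.24,0],"dr":[0,0,-4.5]},{"delta_pos":[0.03,0.23,0],"dr":[0,0,-4.5]},{"delta_pos":[0.05,0.23,0],"dr":[0,0,-4.5]}]'
python3 - <<'E'
from h import *
P=np.load("P.npy");e=np.array(get_state()["eef_pos"]);print(get_state()["t"])
print("err vs arc row5 (mm):",(p2w(P,tp(130+5*7.07),e[2])-e)*1000)
im=grab_frame("top")
save(cv2.resize(im[110:290,310:520],None,fx=3,fy=3),"p1.png")
for r in mark_of("top","ball_center")[:6]: print(r,ray("top",r["location"],.04))
E
```

```text
t: 6.2
eef_pos: [0.4725, -0.2369, 0.0461]
ee_rot: [3.141, -0.0, 0.13]
force: [1.1, 0.5, 0.8]
width: 0.0001
gripper_force: 0.1
t: 6.9
eef_pos: [0.4739, -0.1884, 0.0463]
ee_rot: [3.141, -0.001, -0.266]
force: [0.6, -4.4, 0.8]
width: 0.0005
gripper_force: 1.7
6.9
err vs arc row5 (mm): [-0.72640434  0.50917212  0.        ]
{'location': [389.9, 312.2], 'conf': 0.72} [ 0.334  -0.1818  0.04  ]
{'location': [482.7, 152.2], 'conf': 0.7} [ 0.6439 -0.3622  0.04  ]
{'location': [436.7, 296.3], 'conf': 0.69} [ 0.3647 -0.2715  0.04  ]
{'location': [440.7, 176.5], 'conf': 0.69} [ 0.5955 -0.2801  0.04  ]
```

View pics/p1.png

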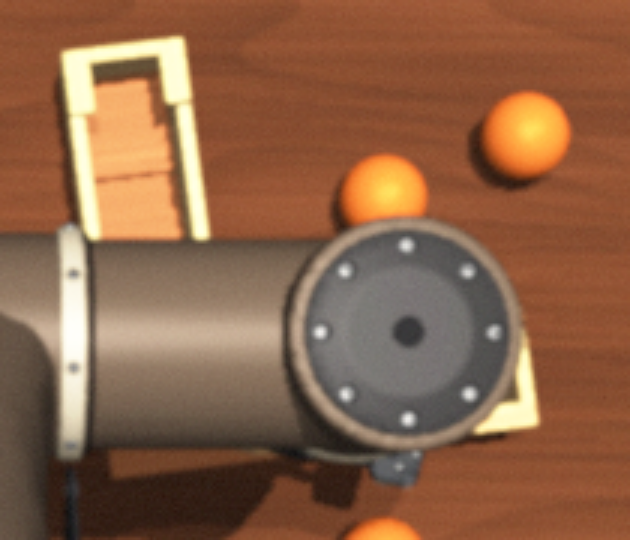

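The arm hides the ball from above, so I can't see it here. The path error is under 1 mm, and the 4 N reaction shows the ball is being pushed. Continuing round the bend.

```bash
python3 -m handwheel '[{"delta_pos":[0.07,0.22,0],"dr":[0,0,-4.5]},{"delta_pos":[0.09,0.22,0],"dr":[0,0,-4.5]},{"delta_pos":[0.1,0.21,0],"dr":[0,0,-4.5]},{"delta_pos":[0.12,0.2,0],"dr":[0,0,-4.5]},{"delta_pos":[0.14,0.19,0],"dr":[0,0,-4.5]},{"delta_pos":[0.15,0.18,0],"dr":[0,0,-4.5]},{"delta_pos":[0.16,0.17,0],"dr":[0,0,-4.5]}]'
python3 - <<'E'
from h import *
P=np.load("P.npy");e=np.array(get_state()["eef_pos"])
print("err vs arc row12 (mm):",(p2w(P,tp(130+12*7.07),e[2])-e)*1000)
im=grab_frame("side");ex=proj("side",p2w(P,(.05,.09),.04));print(ex)
save(cv2.resize(im[180:380,280:540],None,fx=3,fy=3),"p2.png")
for r in mark_of("side","ball_center")[:6]: print(r,ray("side",r["location"],.04))
E
```

```text
t: 7.7
eef_pos: [0.4976, -0.1469, 0.0458]
ee_rot: [3.14, 0.001, -0.813]
force: [-2.0, -2.7, 1.3]
width: 0.0005
gripper_force: 1.5
err vs arc row12 (mm): [0.65343801 1.08383877 0.        ]
[393.84886007 235.88726244]
{'location': [354.9, 346.3], 'conf': 0.91} [ 0.3549 -0.2816  0.04  ]
{'location': [303.1, 321.0], 'conf': 0.87} [ 0.3262 -0.1879  0.04  ]
{'location': [517.9, 303.3], 'conf': 0.74} [ 0.6289 -0.3801  0.04  ]
{'location': [457.8, 282.6], 'conf': 0.62} [ 0.5923 -0.2828  0.04  ]
```

View pics/p2.png

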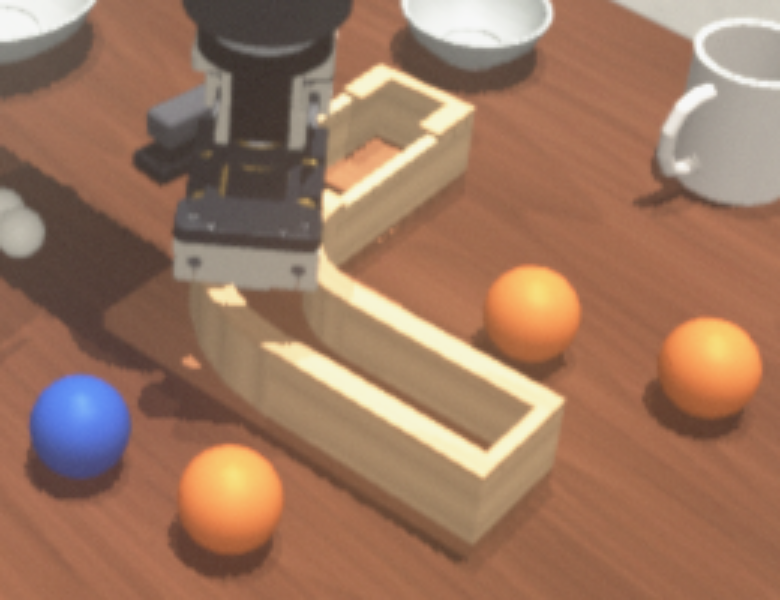

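The side view shows the gripper in the bend at crop (250,250), with the ball hidden behind it and the gap still empty at crop (370,165). Finishing the bend, slower at the end.

```bash
python3 -m handwheel '[{"delta_pos":[0.18,0.18,0],"dr":[0,0,-4.5]},{"delta_pos":[0.19,0.16,0],"dr":[0,0,-4.5]},{"delta_pos":[0.2,0.13,0],"dr":[0,0,-4.5]},{"delta_pos":[0.21,0.11,0],"dr":[0,0,-4.5]},{"delta_pos":[0.22,0.09,0],"dr":[0,0,-4.5]},{"delta_pos":[0.22,0.08,0],"dr":[0,0,-4.5]},{"delta_pos":[0.16,0.05,0],"dr":[0,0,-4.5]},{"delta_pos":[0.13,0.02,0],"dr":[0,0,-4.5]}]'
python3 - <<'E'
from h import *
P=np.load("P.npy");e=np.array(get_state()["eef_pos"])
for s in (262,271.4,274):print(s,"to go (units):",((p2w(P,tp(s),e[2])-e)/.03).round(2))
im=grab_frame("side");K=calibration("side")
for x in (.04,.05):
    u=proj("side",p2w(P,(x,.09),.04),K);v=proj("side",p2w(P,(x,.09),.068),K);print(x,u,v)
save(cv2.resize(im[180:300,320:480],None,fx=4,fy=4),"p3.png")
E
```

```text
t: 8.6
eef_pos: [0.544, -0.1221, 0.046]
ee_rot: [-3.142, 0.0, -1.439]
force: [-0.1, -0.5, 1.1]
width: 0.0006
gripper_force: 0.0
262 to go (units): [-0.16 -0.05  0.  ]
271.4 to go (units): [0.15 0.01 0.  ]
274 to go (units): [0.23 0.02 0.  ]
0.04 [390.62880988 238.13926418] [391.56350579 226.28380089]
0.05 [393.84886007 235.88726244] [394.82633292 224.0595569 ]
```

View pics/p3.png

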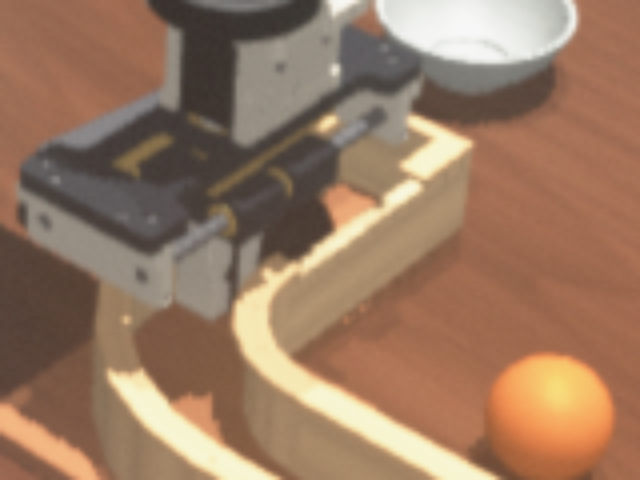

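The dark ball shows at crop (305,225), which is about pixel (396,236). That is the gap middle, and the contact force has gone to zero, so it seems to be in the dip. I'll lift and look with the wrist camera.

```bash
python3 -m handwheel '[{"delta_pos":[0,0,0.5],"dr":[0,0,0]},{"delta_pos":[0,0,0.8],"dr":[0,0,0]},{"delta_pos":[0,0,1],"dr":[0,0,0]},{"delta_pos":[0,0,0.8],"dr":[0,0,0]},{"delta_pos":[0,0,0],"dr":[0,0,0]},{"delta_pos":[0,0,0],"dr":[0,0,0]}]'
python3 - <<'E'
from h import *
P=np.load("P.npy");e=np.array(get_state()["eef_pos"]);ex=p2w(P,(.05,.09),.0365);print("exit",ex,"to go",(ex-e)/.03)
for c in ("wrist","side"):
    K=calibration(c);im=grab_frame(c);u=proj(c,ex,K);print(c,u)
    for r in mark_of(c,"ball_center")[:6]+find_in(c,"ball_center")[:6]:
        b=ray(c,r["location"],.0365,K)
        if np.hypot(*(b-ex)[:2])<.07: print(r,b,(b-ex)*1000)
    if c=="wrist": save(im,"w2.png")
E
```

```text
t: 9.25
eef_pos: [0.5438, -0.1222, 0.1395]
ee_rot: [-3.14, 0.0, -1.438]
force: [-0.7, -0.2, 0.2]
width: 0.0005
gripper_force: 0.0
exit [ 0.60293443 -0.11474742  0.0365    ] to go [ 1.97178964  0.24747285 -3.43198985]
wrist [231.67145211 246.33416433]
{'location': [230.6, 247.6], 'conf': 0.67} [ 0.6036 -0.1138  0.0365] [0.6655681  0.94742425 0.        ]
{'location': [229.9, 245.1], 'conf': 0.62} [ 0.6042 -0.1155  0.0365] [ 1.2655681  -0.75257575  0.        ]
side [393.72867423 237.34154602]
{'location': [393.3, 237.5], 'conf': 0.89} [ 0.6019 -0.1146  0.0365] [-1.0344319   0.14742425  0.        ]
{'location': [391.8, 234.3], 'conf': 0.68} [ 0.6071 -0.1052  0.0365] [4.1655681  9.54742425 0.        ]
```

View pics/w2.png

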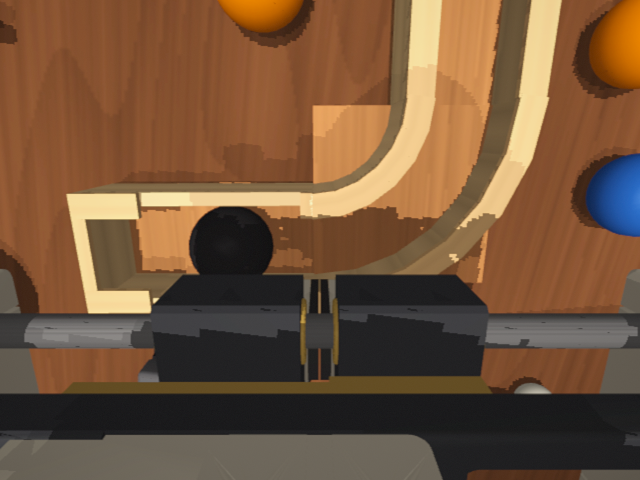

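The ball sits at (231,246), within about 1 mm of the computed gap middle (232,246). Opening, moving over it and descending.

```bash
python3 -m handwheel '[{"delta_pos":[0.5,0.06,0],"dr":[0,0,0]},{"delta_pos":[0.7,0.09,0],"dr":[0,0,0]},{"delta_pos":[0.5,0.06,0],"dr":[0,0,0]},{"delta_pos":[0.28,0.04,0],"dr":[0,0,0]},{"delta_pos":[0,0,0],"dr":[0,0,0]},{"delta_pos":[0,0,0],"dr":[0,0,0]},{"delta_pos":[0,0,0],"dr":[0,0,0]},{"delta_pos":[0,0,0],"dr":[0,0,0]}]' -1 15
python3 -m handwheel '[{"delta_pos":[0,0,-0.4],"dr":[0,0,0]},{"delta_pos":[0,0,-0.4],"dr":[0,0,0]},{"delta_pos":[0,0,-0.4],"dr":[0,0,0]},{"delta_pos":[0,0,0],"dr":[0,0,0]}]'
```

```text
t: 10.35
eef_pos: [0.6028, -0.1147, 0.1392]
ee_rot: [-3.142, 0.0, -1.441]
force: [-0.4, 0.4, 0.4]
width: 0.0592
gripper_force: 0.0
t: 10.75
eef_pos: [0.6016, -0.1147, 0.1003]
ee_rot: [3.137, 0.001, -1.441]
force: [-0.3, -0.3, 0.6]
width: 0.0862
gripper_force: 0.0
```

```bash
python3 -m handwheel '[{"delta_pos":[0.02,0,-0.4],"dr":[0,0,0]},{"delta_pos":[0.02,0,-0.4],"dr":[0,0,0]},{"delta_pos":[0,0,-0.4],"dr":[0,0,0]},{"delta_pos":[0,0,-0.4],"dr":[0,0,0]},{"delta_pos":[0,0,-0.4],"dr":[0,0,0]},{"delta_pos":[0,0,0],"dr":[0,0,0]},{"delta_pos":[0,0,0],"dr":[0,0,0]}]'
python3 -m handwheel '[{"delta_pos":[0,0,0],"dr":[0,0,0]},{"delta_pos":[0,0,0],"dr":[0,0,0]},{"delta_pos":[0,0,0],"dr":[0,0,0]},{"delta_pos":[0,0,0],"dr":[0,0,0]},{"delta_pos":[0,0,0],"dr":[0,0,0]},{"delta_pos":[0,0,0],"dr":[0,0,0]},{"delta_pos":[0,0,0],"dr":[0,0,0]},{"delta_pos":[0,0,0],"dr":[0,0,0]},{"delta_pos":[0,0,0],"dr":[0,0,0]},{"delta_pos":[0,0,0],"dr":[0,0,0]}]' 1 20
```

```text
t: 11.45
eef_pos: [0.6044, -0.1147, 0.0427]
ee_rot: [3.141, -0.0, -1.44]
force: [0.2, 0.4, 0.3]
width: 0.0873
gripper_force: 0.0
t: 12.45
eef_pos: [0.6043, -0.1147, 0.0431]
ee_rot: [3.141, -0.0, -1.441]
force: [-3.0, -0.7, 4.4]
width: 0.0552
gripper_force: 20.0
```

```bash
python3 -m handwheel '[{"delta_pos":[0,0,0.3],"dr":[0,0,0]},{"delta_pos":[0,0,0.5],"dr":[0,0,0]},{"delta_pos":[0,0,0.7],"dr":[0,0,0]},{"delta_pos":[0,0,0.7],"dr":[0,0,0]},{"delta_pos":[0,0,0.7],"dr":[0,0,0]},{"delta_pos":[0,0,0.7],"dr":[0,0,0]},{"delta_pos":[0,0,0.5],"dr":[0,0,0]},{"delta_pos":[0,0,0.3],"dr":[0,0,0]},{"delta_pos":[0,0,0],"dr":[0,0,0]},{"delta_pos":[0,0,0],"dr":[0,0,0]}]'
python3 - <<'E'
from h import *
s=get_state();e=np.array(s["eef_pos"])
for c in ("top","side"):
    im=grab_frame(c)
    h=cv2.cvtColor(im,cv2.COLOR_RGB2HSV)
    for r in mark_of(c,"bowl")[:3]: print(c,r,ray(c,r["location"],0))
    if c=="top":
        g=cv2.inRange(h,(0,0,90),(180,60,255))[130:260,120:245];n,l,st,ce=cv2.connectedComponentsWithStats(g);i=1+np.argmax(st[1:,4])
        u=st[i,:2]+st[i,2:4]/2+[120,130];print("rim centre",st[i],u,ray(c,u,.05))
print(e,s["width"])
E
```

```text
t: 13.45
eef_pos: [0.6043, -0.1145, 0.1746]
ee_rot: [3.141, 0.0, -1.441]
force: [-1.1, -0.4, -1.1]
width: 0.0549
gripper_force: 20.0
top {'location': [190.5, 195.1], 'conf': 0.93} [0.5591 0.2073 0.    ]
rim centre [  18   26   44   81 2359] [160.  196.5] [0.5496 0.2554 0.05  ]
side {'location': [277.0, 194.0], 'conf': 0.8} [0.5511 0.206  0.    ]
[ 0.60429232 -0.11449433  0.17456232] 0.054903060233083986
```

```bash
python3 -m handwheel '[{"delta_pos":[-0.1,0.5,0],"dr":[0,0,0]},{"delta_pos":[-0.2,1,0],"dr":[0,0,0]},{"delta_pos":[-0.2,1,0],"dr":[0,0,0]},{"delta_pos":[-0.2,1,0],"dr":[0,0,0]},{"delta_pos":[-0.2,1,0],"dr":[0,0,0]},{"delta_pos":[-0.2,1,0],"dr":[0,0,0]},{"delta_pos":[-0.2,1,0],"dr":[0,0,0]},{"delta_pos":[-0.2,1,0],"dr":[0,0,0]},{"delta_pos":[-0.1,1,0],"dr":[0,0,0]},{"delta_pos":[0,1,0],"dr":[0,0,0]}]'
python3 -m handwheel '[{"delta_pos":[0,0.8,0],"dr":[0,0,0]},{"delta_pos":[0,0.4,0],"dr":[0,0,0]},{"delta_pos":[0,0,0],"dr":[0,0,0]},{"delta_pos":[0,0,0],"dr":[0,0,0]}]'
python3 - <<'E'
from h import *
e=np.array(get_state()["eef_pos"]);print(ray("top",(184,195.5),.05))
K=calibration("wrist");im=grab_frame("wrist")
for q,z in (("bowl",0),("ball_center",e[2]-.0065)):
    for r in mark_of("wrist",q)[:3]: b=ray("wrist",r["location"],z,K);print(q,r,b,(b-e)/.03)
cx=(.556,.207)
for R,z in ((.085,.05),):
    for a in np.arange(0,6.28,.1):
        u=proj("wrist",(cx[0]+R*np.cos(a),cx[1]+R*np.sin(a),z),K);cv2.circle(im,(int(u[0]),int(u[1])),2,(0,255,0),-1)
save(im,"w3.png");print(e)
E
```

```text
t: 14.65
eef_pos: [0.5555, 0.172, 0.1749]
ee_rot: [3.141, 0.0, -1.44]
force: [0.8, 0.5, 0.9]
width: 0.055
gripper_force: 20.0
t: 15.05
eef_pos: [0.556, 0.2062, 0.1747]
ee_rot: [3.141, -0.0, -1.44]
force: [0.0, 0.5, -0.7]
width: 0.0548
gripper_force: 20.0
[0.552  0.2104 0.05  ]
bowl {'location': [319.9, 228.0], 'conf': 0.82} [0.555  0.2102 0.    ] [-0.03456756  0.13353361 -5.82344208]
ball_center {'location': [318.7, 314.5], 'conf': 0.84} [0.5564 0.2075 0.1682] [ 0.01209911  0.04353361 -0.21677541]
[0.55603703 0.20619399 0.17470326]
```

View pics/w3.png

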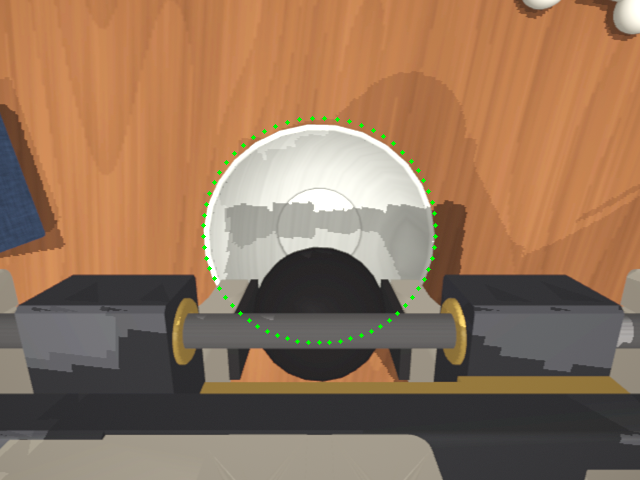

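The ball is held at (319,314) above the bowl, and the rim lies about 4 mm further in +y than I assumed. Correcting by 0.14 in y and lowering.

```bash
python3 -m handwheel '[{"delta_pos":[-0.01,0.14,-0.4],"dr":[0,0,0]},{"delta_pos":[0,0,-0.6],"dr":[0,0,0]},{"delta_pos":[0,0,-0.6],"dr":[0,0,0]},{"delta_pos":[0,0,-0.6],"dr":[0,0,0]},{"delta_pos":[0,0,-0.6],"dr":[0,0,0]},{"delta_pos":[0,0,-0.5],"dr":[0,0,0]},{"delta_pos":[0,0,-0.4],"dr":[0,0,0]},{"delta_pos":[0,0,-0.3],"dr":[0,0,0]},{"delta_pos":[0,0,-0.15],"dr":[0,0,0]},{"delta_pos":[0,0,0],"dr":[0,0,0]}]'
python3 -m handwheel '[{"delta_pos":[0,0,0],"dr":[0,0,0]},{"delta_pos":[0,0,0],"dr":[0,0,0]},{"delta_pos":[0,0,0],"dr":[0,0,0]},{"delta_pos":[0,0,0],"dr":[0,0,0]},{"delta_pos":[0,0,0],"dr":[0,0,0]},{"delta_pos":[0,0,0],"dr":[0,0,0]},{"delta_pos":[0,0,0],"dr":[0,0,0]},{"delta_pos":[0,0,0],"dr":[0,0,0]},{"delta_pos":[0,0,0],"dr":[0,0,0]},{"delta_pos":[0,0,0],"dr":[0,0,0]}]' -0.6
python3 -m handwheel '[{"delta_pos":[0,0,0.3],"dr":[0,0,0]},{"delta_pos":[0,0,0.5],"dr":[0,0,0]},{"delta_pos":[0,0,0.7],"dr":[0,0,0]},{"delta_pos":[0,0,0.8],"dr":[0,0,0]},{"delta_pos":[0,0,0.8],"dr":[0,0,0]},{"delta_pos":[0,0,0.8],"dr":[0,0,0]},{"delta_pos":[0,0,0.6],"dr":[0,0,0]},{"delta_pos":[0,0,0],"dr":[0,0,0]},{"delta_pos":[0,0,0],"dr":[0,0,0]},{"delta_pos":[0,0,0],"dr":[0,0,0]}]'
python3 - <<'E'
from h import *
im=grab_frame("wrist");save(im,"w4.png")
im=grab_frame("side")
for q,z in (("bowl",0),("ball_center",.034)):
    for r in mark_of("side",q)[:6]: print(q,r,ray("side",r["location"],z))
E
```

```text
t: 16.2
eef_pos: [0.556, 0.2103, 0.05]
ee_rot: [3.141, -0.0, -1.441]
force: [-0.2, -0.4, -1.1]
width: 0.055
gripper_force: 20.0
t: 17.2
eef_pos: [0.5562, 0.2105, 0.0505]
ee_rot: [3.142, -0.0, -1.441]
force: [0.9, -0.4, 0.2]
width: 0.0706
gripper_force: 0.0
t: 18.2
eef_pos: [0.5557, 0.2103, 0.185]
ee_rot: [3.141, -0.0, -1.441]
force: [0.2, -0.1, 0.0]
width: 0.07
gripper_force: 0.0
bowl {'location': [274.4, 196.2], 'conf': 0.6} [0.5411 0.2021 0.    ]
bowl {'location': [394.2, 247.2], 'conf': 0.3} [ 0.6169 -0.1053  0.    ]
ball_center {'location': [305.6, 323.4], 'conf': 0.93} [ 0.3296 -0.1899  0.034 ]
ball_center {'location': [276.8, 180.8], 'conf': 0.81} [0.553  0.2066 0.034 ]
ball_center {'location': [357.3, 343.9], 'conf': 0.7} [ 0.365  -0.2762  0.034 ]
ball_center {'location': [515.4, 300.2], 'conf': 0.62} [ 0.6383 -0.3696  0.034 ]
ball_center {'location': [458.1, 283.3], 'conf': 0.57} [ 0.5972 -0.2803  0.034 ]
```

View pics/w4.png

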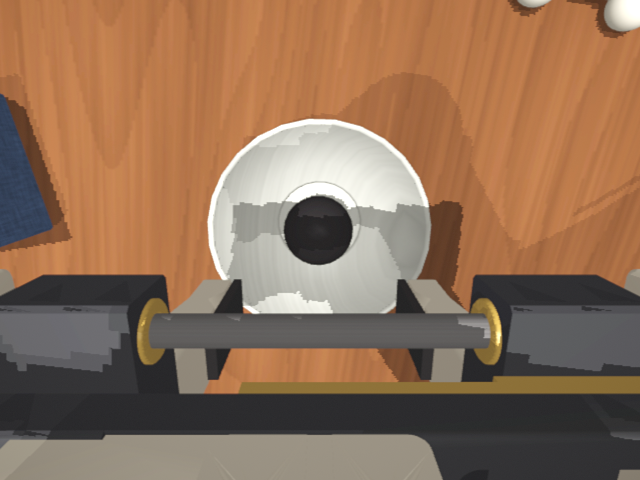

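The black ball lies in the middle of the larger bowl at (318,229). The bowl is upright and the gripper is clear, so I'm handing in.

```bash
python3 -m handwheel '[{"delta_pos":[0,0,0],"dr":[0,0,0]},{"delta_pos":[0,0,0],"dr":[0,0,0]},{"delta_pos":[0,0,0],"dr":[0,0,0]},{"delta_pos":[0,0,0],"dr":[0,0,0]},{"delta_pos":[0,0,0],"dr":[0,0,0]}]' && python3 -c "from station import job_done;print(job_done())"
```

```text
t: 18.9
eef_pos: [0.5562, 0.2106, 0.1856]
ee_rot: [-3.142, 0.0, -1.441]
force: [0.0, 0.7, -0.2]
width: 0.0699
gripper_force: 0.0
the job is handed in; nothing more can be done
None
```

I pushed the black ball round the track into the dip at the gap, lifted it out and left it in the larger steel bowl, which was standing upright; I handed the job in at about 19 s, and the station gave no verdict.

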